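# Seal a visitor pass and hold it up

### The job

Seal the visitor pass that lies in the hand press: swing the lever all the way down to its stop and let it spring back, with the pass staying in the throat. Then draw the pass out of the press, turn it from lying flat to standing up on edge (any edge, its face close to upright) and finish while holding it still in the gripper like that, its middle at least 25 cm above the desk. Leave everything else on the desk where it is.

Things in the scene. Friction and masses are not known exactly. Their poses are not given: they have to be found in the camera images.
- press: Grey hand-lever seal press, fixed to the desk. Origin on the desk under the mouth of its throat; x points into the throat (front is -x), y to its left, z up. Base plate x -30 to 135 mm, y +-55, 18 high. Roof block over the throat x 0 to 50, y +-35, top 96 high; on it a ram 30 mm across, centre x 25, up to 118 high. Column behind: x 50 to 100, y +-30, 175 high.
- throat (a point): Mid-point of the throat's mouth, 52.5 mm above the desk; axes as the press, -x is the way out. The throat is 40 mm deep, 48 wide, 9 high (50 to 59 mm above the desk). In front of it a steel tongue 22 mm wide carries the pass: x 0 to -85, top 50 and underside 40 mm above the desk; below the tongue is only the base plate and the desk.
- lever_pivot (a point): Point on the lever's hinge axis, on top of the column: x 75 mm, y 0, 160 mm above the desk in the press's frame. Axes as the press; the hinge axis is along x.
- press_lever (a joint): Angle of the hand lever, rad: 0 = at rest, raised 0.40 above level; 0.55 = down at its stop. It reaches out to the press's left (+y), 170 mm from the hinge axis to the middle of its hand pad. Sprung: about 3 N down on the pad starts it, about 7 N holds it at the stop; let go, it springs back up to 0.
- lever_pad (a point): Middle of the top face of the lever's flat black hand pad (45 mm along x, 50 along the lever, 12 thick). Moves with the lever: about 234 mm above the desk at rest, 143 at the stop. At rest the point's axes are those of the press although the pad's face slopes 0.40 rad; they turn with the lever.
- pass_center (a point): Centre of the visitor pass in the press: a rigid white plastic plate 140 (x, long axis) x 44 (y) x 5 (z, square to its face) mm, about 45 g. At the start it lies flat on the tongue, centre about 36 mm in front of the throat's mouth, inner end about 34 mm inside, long edges overhanging the tongue by 11 mm a side. The throat's roof keeps it from being lifted before it is drawn out.
- spare_pass: Another pass of the same look and size (140 x 44 x 5 mm), lying on the desk. Origin under its centre. Axes at zero yaw: x away from the robot, y left, z up. A bystander, to be left where it is.
- meter: Black hand-held meter with a small screen, 95 x 55 x 20 mm, lying to the right of the press. Origin under its centre. Axes at zero yaw: x away from the robot, y left, z up. A bystander, to be left where it is.
- lancing_pen: White and grey lancing pen, 120 x 17 x 16 mm, lying to the left of the press. Origin on the desk under it, near its middle. Axes at zero yaw: x away from the robot, y left, z up. A bystander, to be left where it is.
- strip_jar: Small white jar, 38 mm across, 55 mm high. Origin under its centre. Axes at zero yaw: x away from the robot, y left, z up. A bystander, to be left where it is.
- swab_tub: White lidded tub, 118 x 148 x 79 mm. Origin under its centre. Axes at zero yaw: x away from the robot, y left, z up. A bystander, to be left where it is.
- sanitizer: Clear bottle, 60 mm across, 160 mm high. Origin under its centre. Axes at zero yaw: x away from the robot, y left, z up. A bystander, to be left where it is.
Things that resemble listed ones, but are neither listed nor needed, are in the scene too. Leave any orange or turquoise look-alike of the part that bears pass_center alone.

How it is judged:
By the outcome, as a careful person would: the job done as asked, in the order asked, and still so for the second after the job is handed in, while the arm keeps its last pose, push and grip.
It also fails if it takes over 58 s, if anything falls off the work surface, if the arm or the gripper's body presses on something with over 40 N, if the wrist force passes 120 N, or if a joint passes its speed limit or range.

### The arm

A 7-joint arm with a two-finger parallel gripper is mounted at the origin on the work surface. World frame = base frame: x ahead of the robot, y to its left, z up, the work surface at z = 0. Lengths are in m, angles in rad, forces in N, time in s.
With the tool pointing down it reaches from about 0.425 to 0.875 m from the base axis. Payload 8.4 kg.
Tool frame: the origin (TCP) lies between the finger pads; the fingertips stand 17 mm ahead of it and the grasp point (between the pads) lies 2 mm behind it (bot.tip_extent is the z of the fingertips in the tool frame, in m); z points along the fingers, y is the direction in which the jaws open and shut (so a half turn about z gives the same grasp; the last joint's range is limited). The gripper opens to 87 mm and grips with 3 to 60 N. Pads are 19 mm wide; open, the fingers measure 117 mm over their backs; the gripper's body (75 mm by 190 mm) begins 51 mm behind the grasp point.
Start: joints at [-1.411, 0.333, 0.04, 1.465, -0.013, 1.343, -0.059], TCP at [0.166, 0.628, 0.24] pointing down, gripper open.
Joint ranges: [-2.58, 2.58], [-0.38, 2.09], [-1.3, 1.39], [0.25, 2.4], [-1.5, 4.64], [0.08, 2.09], [-2.65, 2.65]. Speed limits (rad/s): [2.22, 2.22, 2.79, 2.79, 3.14, 3.14, 3.14].

### API

Orientations are given as a unit quaternion [x, y, z, w].
In Python, from cell import monitor, vision, workorder, bot gives the robot as it stands.
- The arm moves only by the shell command python3 -m inch 'ROWS' [FORCE]. ROWS is JSON, a list of rows, each a list of 5 numbers: the gripper command: -1 is fully open, 1 is shut, values between are in proportion, then the shift along the tool's x, y, z in m, then the turn about the tool's z in degrees. A call has exactly 5 rows; each row shifts and turns the commanded pose from where the row before left it, along the tool's axes as they then stand; what a row does not reach is not made up. A row lasts 1/8 s, in which the tool goes at most 62.5 mm and 10.7 degrees, less where a joint would pass 70% of its speed; a pose out of reach is approached as far as the arm can. A call with a gripper value outside its range is refused whole. The fingers move at their own pace and stop on an object; FORCE is the grip in N (left out, the last holds). Time passes only in rows, so rows that do not move let the fingers close, or fill a call up. It gives the time, the measured TCP pose, the force and the opening at its end, in the units of the state.
- monitor.state(): the state, without advancing time (a new reading comes with each control period).
- vision.grab_frame(name): name is "scene" or "top"; returns the picture (420x560x3 uint8, blue, green, red); there is no depth.
- vision.get_calibration(name): a dict with "camera_matrix" (3x3 intrinsics, pixels), "dist" ([k1, k2, p1, p2, k3] as OpenCV has them; the pictures are not rectified), "xyz" and "orientation" of the camera in the world. Camera axes: x right, y down, z forward; pixel columns grow to the right and rows downward; lengths in m; the calibration is good to about 2 mm. A picture is of the moment at which its call begins. get_calibration takes no time and is no camera call.
- workorder.close_job(): hands the job in, once; it reports no verdict.
The state is a dict: "time": time; "q": joint angles; "joint_vel": joint speeds; "tau": joint torques, N m; "position": TCP position; "tool_rot": TCP orientation; "wrist_force": force on the tool from outside, world axes, zero at the start; "wrist_torque": the same for the moment, N m; "finger_gap": finger opening in m.
Only numpy, scipy, OpenCV 4.12 (cv2) and the standard library are available. Lean on these libraries where they do the work, as an engineer would, in place of code of your own. Each camera call takes 0.05 s, during which the arm holds its last target. There are 200 camera calls.

## Working session

There is one attempt and no reset: what is moved stays moved. The work goes in short steps, Python scripts to look and compute and a shell command to move; the robot and the scene stay as the last step left them, time stands still between calls to the robot, and variables do not carry over. Pictures are saved under pics/ and viewed, about 8 in all and at most 12, crops included, and the job is handed in when it is done.

```bash
ls; mkdir -p pics
python3 - <<'E'
from cell import monitor, vision, bot
import cv2
print(monitor.state())
for n in("scene","top"):
    cv2.imwrite(f"pics/{n}0.png",vision.grab_frame(n)); print(n,vision.get_calibration(n))
E
```

```text
pics
{'time': 0.0, 'q': array([-1.41119733,  0.33392416,  0.0398515 ,  1.4662707 , -0.01342869,
        1.3433044 , -0.05850564]), 'joint_vel': array([-0.00149133,  0.00016219, -0.00111797,  0.00095632, -0.00088294,
       -0.00077309, -0.00050234]), 'tau': array([ 6.39034783e-05, -6.56363010e+01,  1.33517638e+00, -4.03808212e+01,
       -5.98188140e-02,  4.45966877e-02,  1.20288469e-04]), 'position': array([0.16623796, 0.62792184, 0.23865065]), 'tool_rot': array([ 1.29042748e-01,  9.91638692e-01, -8.17679078e-04, -6.77626540e-05]), 'wrist_force': array([-0.30582447, -0.47552943, -0.65708228]), 'wrist_torque': array([-0.0057195 ,  0.00188748, -0.01151846]), 'finger_gap': 0.08718600595328796}
scene {'camera_matrix': array([[410.58025018,   0.        , 278.66376701],
       [  0.        , 410.58025018, 211.30273225],
       [  0.        ,   0.        ,   1.        ]]), 'dist': array([-0.07240164,  0.        ,  0.        ,  0.        ,  0.        ]), 'xyz': array([ 1.19557919, -0.34797844,  0.77443075]), 'orientation': array([ 0.75669076,  0.4920325 , -0.22568031, -0.36659448])}
top {'camera_matrix': array([[539.80122815,   0.        , 281.93784903],
       [  0.        , 539.80122815, 210.83975083],
       [  0.        ,   0.        ,   1.        ]]), 'dist': array([-0.08963778,  0.        ,  0.        ,  0.        ,  0.        ]), 'xyz': array([ 0.29926849, -0.02965376,  1.4399627 ]), 'orientation': array([-0.70107196,  0.70905025, -0.05918618,  0.04735863])}
```

View pics/scene0.png

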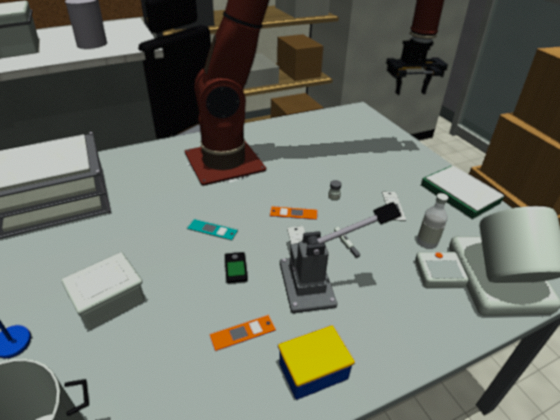

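View pics/top0.png

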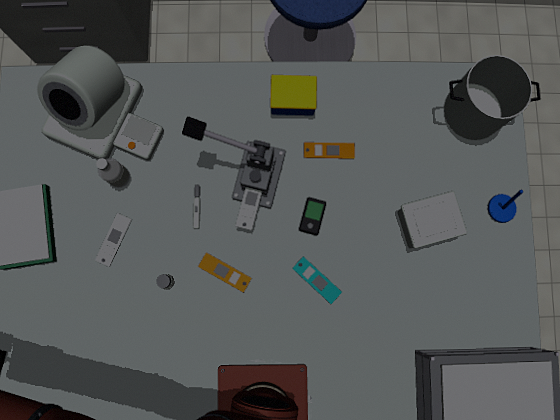

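The scene view shows the press at about (310,270) with its pad at (388,214). In the top view the press is at (258,175), the pad at (195,128), and the white pass at (247,212). I'll zoom in on both.

Run:
```python
import cv2,numpy as np
t=cv2.imread("pics/top0.png")[105:240,170:305]; s=cv2.imread("pics/scene0.png")[180:315,270:410]
f=lambda a:cv2.resize(cv2.convertScaleAbs(a,alpha=1.4),(400,400*a.shape[0]//a.shape[1]),interpolation=cv2.INTER_CUBIC)
a,b=f(t),f(s); h=min(a.shape[0],b.shape[0]); print(a.shape,b.shape)
cv2.imwrite("pics/c0.png",np.hstack([a[:h],b[:h]]))
```

```text
(400, 400, 3) (385, 400, 3)
```

View pics/c0.png

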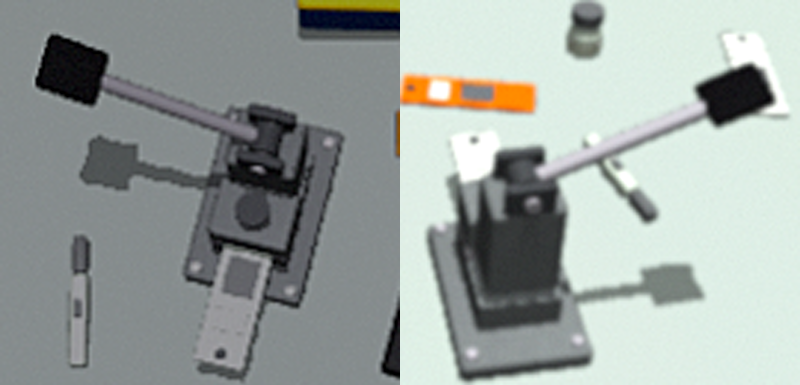

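```bash
cat > h.py <<'E'
import cv2,numpy as np
from scipy.spatial.transform import Rotation as R
from cell import monitor,vision
def proj(n,P):
    c=vision.get_calibration(n); Rw=R.from_quat(c["orientation"]).as_matrix().T
    return cv2.projectPoints(np.atleast_2d(P).astype(float),cv2.Rodrigues(Rw)[0],-Rw@c["xyz"],c["camera_matrix"],np.array(c["dist"]))[0][:,0]
def ray(n,uv,z):
    c=vision.get_calibration(n); p=cv2.undistortPoints(np.array([[uv]],float),c["camera_matrix"],np.array(c["dist"]))[0,0]
    d=R.from_quat(c["orientation"]).as_matrix()@[p[0],p[1],1]; return c["xyz"]+d*(z-c["xyz"][2])/d[2]
E
python3 - <<'E'
from h import *
from scipy.optimize import least_squares
a=.4
def padc(y,t=0.): # top centre at rest
    return [.075,.170*np.cos(a)-y,.234]
T=[([-.03,.055,.018],(186,277)),([-.03,-.055,.018],(299,302)),([.135,-.055,.018],(343,133)),([.135,.055,.018],(230,108)),
   ([.025,0,.118],(252,208)),(padc(0),(72,69)),([-.106,.022,.055],(194,362)),([-.106,-.022,.055],(249,372))]
S=[([.135,-.055,.018],(60,375)),([.135,.055,.018],(192,357)),([-.03,-.055,.018],(28,228)),(padc(0),(336,92))]
tp=np.array([p for p,_ in T]);tu=np.array([u for _,u in T])/2.963+[170,105]
sp=np.array([p for p,_ in S]);su=np.array([u for _,u in S])/2.857+[270,180]
def W(v,P): return P@R.from_euler('z',v[2]).as_matrix().T+[v[0],v[1],0]
def f(v): return np.r_[(proj("top",W(v,tp))-tu).ravel(),(proj("scene",W(v,sp))-su).ravel()]
r=least_squares(f,[.6,.05,0],loss='soft_l1')
print(r.x,np.round(f(r.x).reshape(-1,2),1).tolist())
for m in (tp,):
  for p in W(r.x,np.array([padc(0),[.075,.17,.143],[-.036,0,.0525],[-.106,0,.0525],[0,0,.0525]])): print(p.round(4))
for n,uv,z in [("top",(196,205),.01),("top",(165,282),.05),("top",(112,172),.16),("top",(114,240),.005),("top",(313,216),.02),("top",(225,272),.005)]: print(uv,ray(n,uv,z).round(3))
E
```

```text
[ 0.56770096  0.01765938 -0.25167562] [[-0.9, -0.9], [1.0, 0.4], [0.7, -0.8], [-0.4, -1.8], [0.6, -0.4], [-0.4, -0.5], [0.4, -0.9], [-1.7, -0.2], [-0.1, -1.7], [0.3, -1.7], [-1.5, -1.7], [-0.9, -2.0]]
[0.6793 0.1506 0.234 ]
[0.6827 0.1636 0.143 ]
[0.5328 0.0266 0.0525]
[0.465  0.0441 0.0525]
[0.5677 0.0177 0.0525]
(196, 205) [0.535 0.175 0.01 ]
(165, 282) [0.329 0.247 0.05 ]
(112, 172) [0.594 0.361 0.16 ]
(114, 240) [0.443 0.396 0.005]
(313, 216) [ 0.5   -0.137  0.02 ]
(225, 272) [0.355 0.098 0.005]
```

```bash
python3 -m inch '[[1,-0.041,-0.0217,-0.014,0],[1,-0.041,-0.0217,-0.014,0],[1,-0.041,-0.0217,-0.014,0],[1,-0.041,-0.0217,-0.014,0],[1,-0.041,-0.0217,-0.014,0]]' 20 && python3 -m inch '[[1,-0.041,-0.0217,0,0],[1,-0.041,-0.0217,0,0],[1,-0.041,-0.0217,0,0],[1,-0.041,-0.0217,0,0],[1,-0.041,-0.0217,0,0]]' && python3 -m inch '[[1,-0.041,-0.0217,0,0],[1,-0.041,-0.0217,0,0],[1,-0.041,-0.0217,0,0],[1,-0.041,-0.0217,0,0],[1,0,0,0,0]]'; python3 -c "
from cell import monitor,vision;import cv2,numpy as np
s=monitor.state();print(s['position'],s['tool_rot'])
a=vision.grab_frame('top')[60:260,120:340];b=vision.grab_frame('scene')[130:330,250:470]
cv2.imwrite('pics/p1.png',cv2.resize(np.hstack([a,b]),(800,364),interpolation=cv2.INTER_CUBIC))"
```

```text
time: 0.72
position: [0.3377, 0.4696, 0.3097]
tool_rot: [0.129, 0.992, -0.0, -0.0]
wrist_force: [1.2, 0.1, 0.6]
finger_gap: 0.0448
time: 1.35
position: [0.5079, 0.3124, 0.3093]
tool_rot: [0.129, 0.992, -0.0, -0.0]
wrist_force: [0.8, 0.4, 0.5]
finger_gap: 0.0015
time: 1.98
position: [0.6454, 0.1832, 0.3086]
tool_rot: [0.132, 0.991, -0.001, 0.0]
wrist_force: [-0.4, 0.2, -0.2]
finger_gap: 0.0006
[0.64540499 0.18318086 0.30855765] [ 1.32099401e-01  9.91235343e-01 -1.49734338e-03  1.17143689e-05]
```

View pics/p1.png

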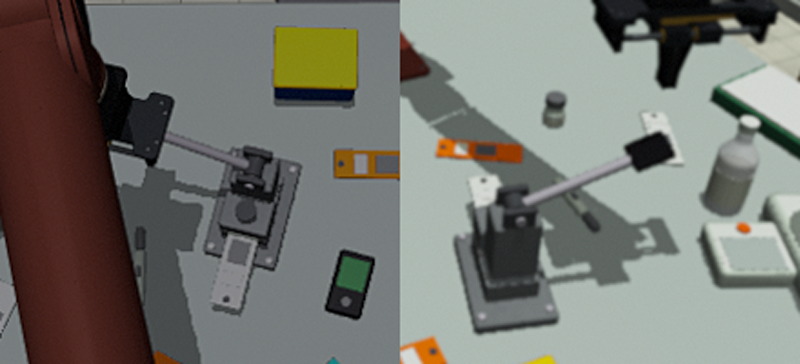

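The left panel shows the gripper above and short of the lever, and the right panel shows the closed fingers clear above the pad. I'll cover the remaining distance and then descend.

```bash
python3 -m inch '[[1,-0.0205,-0.0085,0,0],[1,-0.0205,-0.0085,0,0],[1,0,0,0.02,0],[1,0,0,0.02,0],[1,0,0,0,0]]' && python3 -m inch '[[1,0,0,0.01,0],[1,0,0,0.015,0],[1,0,0,0.015,0],[1,0,0,0.015,0],[1,0,0,0,0]]'; python3 -c "
from cell import vision;import cv2,numpy as np
cv2.imwrite('pics/p2.png',cv2.resize(vision.grab_frame('scene')[130:330,250:470],(660,600),interpolation=cv2.INTER_CUBIC))"
```

```text
time: 2.7
position: [0.6772, 0.1625, 0.2679]
tool_rot: [0.128, 0.992, -0.0, -0.002]
wrist_force: [1.1, -0.7, 0.8]
finger_gap: 0.0008
time: 3.32
position: [0.6783, 0.1608, 0.2131]
tool_rot: [0.129, 0.992, -0.0, -0.001]
wrist_force: [-1.4, 0.8, 4.6]
finger_gap: 0.0003
```

View pics/p2.png

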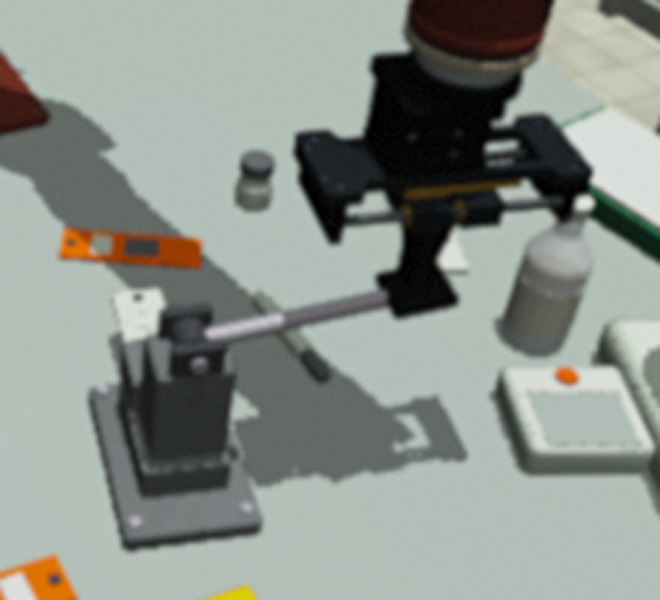

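The fingers are on the pad and the lever is moving. Next I press on to the stop.

```bash
python3 -m inch '[[1,0,0,0.014,0],[1,0,0,0.014,0],[1,0,0,0.012,0],[1,0,0,0.008,0],[1,0,0,0,0]]' && python3 -m inch '[[1,0,0,0.003,0],[1,0,0,0.002,0],[1,0,0,0,0],[1,0,0,0,0],[1,0,0,0,0]]'
```

```text
time: 4.0
position: [0.6794, 0.1616, 0.1673]
tool_rot: [0.129, 0.992, 0.001, 0.001]
wrist_force: [1.9, 3.1, 7.5]
finger_gap: 0.0004
time: 4.62
position: [0.6794, 0.1614, 0.163]
tool_rot: [0.129, 0.992, 0.001, 0.001]
wrist_force: [1.1, 1.8, 6.8]
finger_gap: 0.0007
```

```bash
python3 -m inch '[[1,0,0,0.003,0],[1,0,0,0,0],[1,0,0,0.002,0],[1,0,0,0,0],[1,0,0,0,0]]'; python3 -m inch '[[1,0,0,0.002,0],[1,0,0,0,0],[1,0,0,0.001,0],[1,0,0,0,0],[1,0,0,0,0]]'
```

```text
time: 5.25
position: [0.6795, 0.1612, 0.1605]
tool_rot: [0.129, 0.992, 0.001, 0.001]
wrist_force: [-7.6, 0.2, 23.1]
finger_gap: 0.0002
time: 5.88
position: [0.6796, 0.1611, 0.1598]
tool_rot: [0.129, 0.992, 0.002, 0.002]
wrist_force: [-14.5, -0.4, 38.0]
finger_gap: 0.0008
```

The lever is at its stop: the force jumped from 7 N to 38 N at z 0.160. I'll release it and move above the pass.

```bash
python3 -m inch '[[1,0,0,-0.01,0],[1,0,0,-0.025,0],[1,0,0,-0.03,0],[1,0,0,-0.03,0],[1,0,0,-0.03,0]]'; python3 -m inch '[[1,0,0,-0.03,0],[-0.4,0.0335,-0.0336,0,0],[-0.4,0.0335,-0.0336,0,0],[-0.4,0.0335,-0.0336,0,0],[-0.4,0.0335,-0.0336,0,0]]'; python3 -m inch '[[-0.4,0.0335,-0.0336,0,0],[-0.4,0,0,0.05,0],[-0.4,0,0,0.05,0],[-0.4,0,0,0.03,0],[-0.4,0,0,0,0]]';  python3 - <<'E'
from h import *
s=monitor.state();print(s['position'],s['tool_rot'],s['finger_gap'])
b=vision.grab_frame('scene');t=vision.grab_frame('top')
cv2.imwrite('pics/s3.png',b);cv2.imwrite('pics/t3.png',t)
M=lambda a:cv2.resize(a,(400,400),interpolation=cv2.INTER_CUBIC)
cv2.imwrite('pics/p3.png',np.hstack([M(t[110:260,160:310]),M(b[150:300,250:400])]))
E
```

```text
time: 6.5
position: [0.6785, 0.1596, 0.2794]
tool_rot: [0.13, 0.992, -0.001, -0.0]
wrist_force: [0.7, -0.4, -0.3]
finger_gap: 0.0008
time: 7.12
position: [0.5132, 0.0637, 0.3083]
tool_rot: [0.129, 0.992, -0.0, -0.0]
wrist_force: [-0.2, -0.5, -0.0]
finger_gap: 0.0327
time: 7.75
position: [0.4721, 0.0404, 0.1768]
tool_rot: [0.129, 0.992, -0.001, -0.002]
wrist_force: [0.2, -0.4, 0.6]
finger_gap: 0.0607
[0.47209421 0.04042978 0.17684034] [ 0.12937459  0.9915928  -0.00121722 -0.00211113] 0.06071723129183607
```

View pics/p3.png

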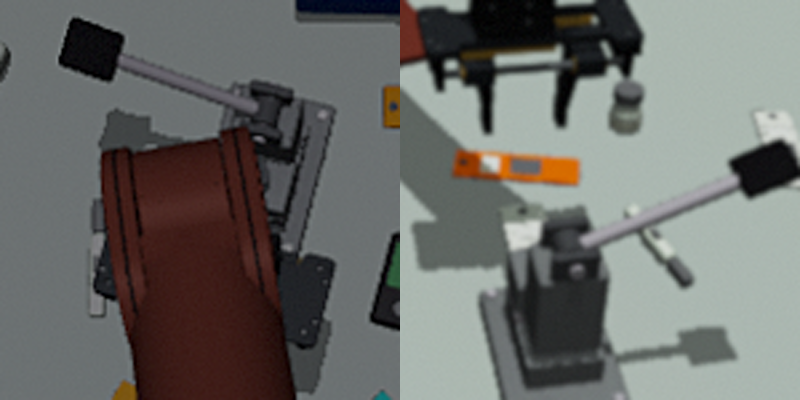

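The lever has sprung back to rest and the pass is still in the throat. The fingers are above the pass's outer end, so I'll check the alignment in the scene camera.

Run:
```python
from h import *
k=.375
f=lambda u,v:(250+(u-400)*k,150+v*k)
m=[ray("scene",f(*p),.055) for p in((504,207),(542,206))]; print("pass end",m,np.mean(m,0))
m=[ray("scene",f(*p),.16) for p in((487,131),(562,125))]; print("tips",m,np.mean(m,0))
t=lambda u,v:(170+u/2.963,105+v/2.963)
m=[ray("top",t(*p),.055) for p in((194,362),(249,372))]; print("top end",np.mean(m,0))
m=[ray("top",t(*p),.055) for p in((224,248),(272,258))]; print("top mouth",np.mean(m,0))
```

```text
pass end [array([0.4662435 , 0.02910433, 0.055     ]), array([0.47985927, 0.06466698, 0.055     ])] [0.47305139 0.04688565 0.055     ]
tips [array([0.4702961 , 0.00562329, 0.16      ]), array([0.48932009, 0.074125  , 0.16      ])] [0.4798081  0.03987414 0.16      ]
top end [0.46356165 0.04236128 0.055     ]
top mouth [0.56436063 0.01881316 0.055     ]
```

```bash
python3 -m inch '[[-0.8,-0.003,0.002,0.03,0],[-0.8,0,0,0.03,0],[-0.8,0,0,0.025,0],[-0.8,0,0,0.02,0],[-0.8,0,0,0.0,0]]' 5; python3 -m inch '[[-0.8,0,0,0.01,0],[-0.8,0,0,0.01,0],[-0.8,0,0,0.001,0],[-0.8,0,0,0,0],[-0.8,0,0,0,0]]';  python3 - <<'E'
from h import *
s=monitor.state();print(s['position'],s['wrist_force'],s['finger_gap'])
b=vision.grab_frame('scene')
cv2.imwrite('pics/p4.png',cv2.resize(b[150:300,220:370],(600,600),interpolation=cv2.INTER_CUBIC))
E
```

```text
time: 8.48
position: [0.4774, 0.0424, 0.074]
tool_rot: [0.129, 0.992, -0.0, -0.0]
wrist_force: [0.9, 0.5, 1.5]
finger_gap: 0.0778
time: 9.1
position: [0.4774, 0.0425, 0.0528]
tool_rot: [0.129, 0.992, 0.0, 0.0]
wrist_force: [0.1, -0.3, -0.8]
finger_gap: 0.0779
[0.47744489 0.04245803 0.05282276] [ 0.14721049 -0.31569361 -0.83994465] 0.07786940894065661
```

View pics/p4.png

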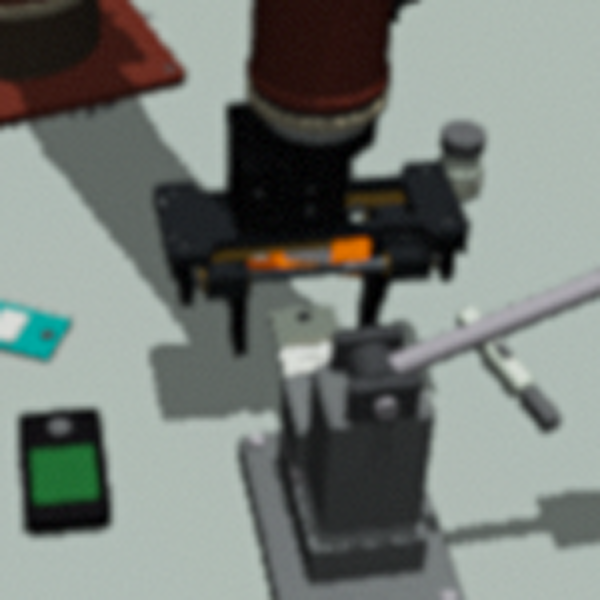

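Both fingers straddle the outer end of the pass, with the tip mid at u≈304 and the pass mid at ≈303. I'll lower 2 mm, shift 2 mm outward and close lightly.

```bash
python3 -m inch '[[-0.8,0.002,0,0.002,0],[0.2,0,0,0,0],[1,0,0,0,0],[1,0,0,0,0],[1,0,0,0,0]]' 5; python3 -m inch '[[1,0,0,0,0],[1,0,0,0,0],[1,0,0,0,0],[1,0.003,0,0,0],[1,0.005,0,0,0]]' 5
```

```text
time: 9.78
position: [0.4754, 0.0429, 0.0506]
tool_rot: [0.129, 0.992, -0.0, 0.0]
wrist_force: [-0.6, 0.2, 0.1]
finger_gap: 0.0464
time: 10.4
position: [0.4674, 0.045, 0.0506]
tool_rot: [0.129, 0.992, -0.0, 0.0]
wrist_force: [1.3, 0.5, 0.1]
finger_gap: 0.0441
```

```bash
python3 -m inch '[[1,0.008,0,0,0],[1,0.009,0,0,0],[1,0.009,0,0,0],[1,0.008,0,0,0],[1,0,0,0,0]]' 5
python3 - <<'E'
from h import *
t=vision.grab_frame('top');b=vision.grab_frame('scene')
M=lambda a:cv2.resize(a,(400,400),interpolation=cv2.INTER_CUBIC)
cv2.imwrite('pics/p5.png',np.hstack([M(t[130:280,180:330]),M(b[150:300,220:370])]))
E
```

```text
time: 11.02
position: [0.434, 0.054, 0.0506]
tool_rot: [0.129, 0.992, 0.0, -0.0]
wrist_force: [-0.2, 0.1, 0.8]
finger_gap: 0.0442
```

View pics/p5.png

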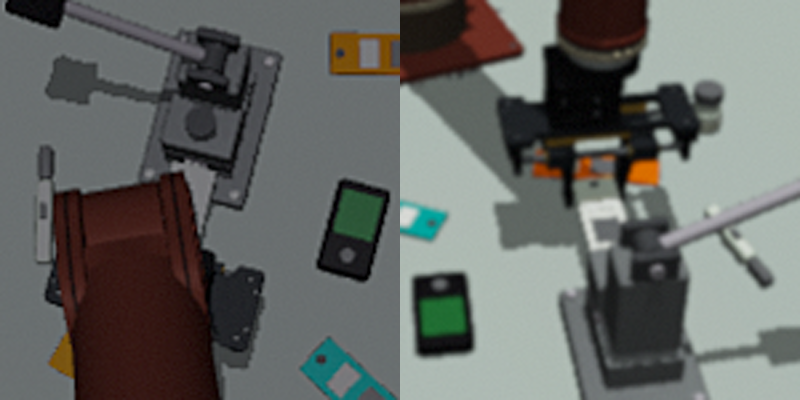

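The pass has come out with the gripper and its inner end is near the mouth. I'll draw it a little further and then lift with minimum grip so it can pivot and hang.

```bash
python3 -m inch '[[1,0.003,0,0,0],[1,0,0,-0.01,0],[1,0,0,-0.01,0],[1,0,0,-0.01,0],[1,0,0,0,0]]' 3;python3 -m inch '[[1,0,0,-0.025,0],[1,0,0,-0.025,0],[1,0,0,-0.025,0],[1,0,0,-0.025,0],[1,0,0,0,0]]' 3
python3 - <<'E'
from h import *
b=vision.grab_frame('scene')
cv2.imwrite('pics/p6.png',cv2.resize(b[130:290,210:370],(600,600),interpolation=cv2.INTER_CUBIC))
E
```

```text
time: 11.75
position: [0.4326, 0.0547, 0.0816]
tool_rot: [0.129, 0.992, 0.001, 0.001]
wrist_force: [0.6, 1.0, 0.1]
finger_gap: 0.0439
time: 12.38
position: [0.4328, 0.0548, 0.1819]
tool_rot: [0.129, 0.992, 0.001, 0.001]
wrist_force: [-0.0, 0.4, -1.4]
finger_gap: 0.0437
```

View pics/p6.png

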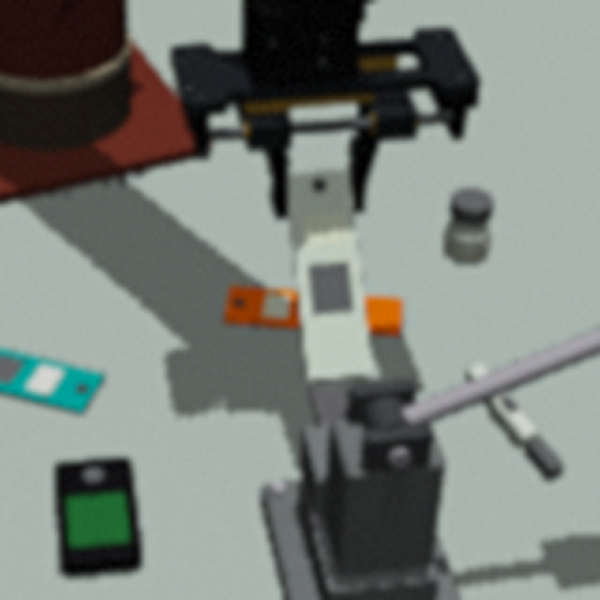

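The pass is held at its end and slopes down by an unclear amount, with its ends at crop (320,172) and (340,378). I'll fit the tilt.

```bash
cat > tilt.py <<'E'
from h import *
def fit(uv):
    s=monitor.state(); Rm=R.from_quat(s['tool_rot']).as_matrix(); p=s['position']-.002*Rm[:,2]
    for a in range(0,120,10):
        e=p+.130*(-np.cos(np.radians(a))*Rm[:,0]+np.sin(np.radians(a))*Rm[:,2]); 
        o=p-.010*(-np.cos(np.radians(a))*Rm[:,0]+np.sin(np.radians(a))*Rm[:,2])
        print(a,(proj("scene",e)[0]-uv[0]).round(1),(proj("scene",o)[0]-uv[1]).round(1))
E
python3 -c "
from tilt import *
fit(np.array([[210+340/3.75,130+378/3.75],[210+320/3.75,130+172/3.75]]))"
```

```text
0 [  4.4 -19.9] [-2.1  1. ]
10 [  3.7 -13. ] [-2.1  0.5]
20 [ 2.6 -7.5] [-2.  0.]
30 [ 1.3 -3.6] [-1.9 -0.3]
40 [-0.2 -1.4] [-1.8 -0.6]
50 [-1.8 -0.8] [-1.7 -0.7]
60 [-3.6 -1.7] [-1.6 -0.7]
70 [-5.3 -4.1] [-1.4 -0.6]
80 [-7.  -7.8] [-1.3 -0.4]
90 [ -8.6 -12.5] [-1.2 -0.1]
100 [-10.2 -18.2] [-1.   0.3]
110 [-11.6 -24.7] [-0.9  0.9]
```

The tilt is about 45°, because friction holds it partway. I'll finish the pivot by pushing the hanging end gently against the front face of the press's column (x=50 mm). At TCP z 0.25 it meets only that face.

```bash
python3 -m inch '[[1,0,0,-0.022,0],[1,0,0,-0.022,0],[1,0,0,-0.022,0],[1,-0.01,0,0,0],[1,-0.02,0,0,0]]' 3; python3 -m inch '[[1,-0.02,0.0,0,0],[1,-0.02,0,0,0],[1,-0.01,0,0,0],[1,0,0,0,0],[1,0,0,0,0]]'
python3 - <<'E'
from h import *
b=vision.grab_frame('scene')
cv2.imwrite('pics/p7.png',cv2.resize(b[110:270,220:380],(600,600),interpolation=cv2.INTER_CUBIC))
E
```

```text
time: 13.05
position: [0.4609, 0.0467, 0.2451]
tool_rot: [0.129, 0.992, -0.0, -0.001]
wrist_force: [1.2, -0.1, -0.1]
finger_gap: 0.0438
time: 13.68
position: [0.5086, 0.0341, 0.2461]
tool_rot: [0.129, 0.992, -0.0, -0.0]
wrist_force: [0.2, -0.3, -0.3]
finger_gap: 0.044
```

View pics/p7.png

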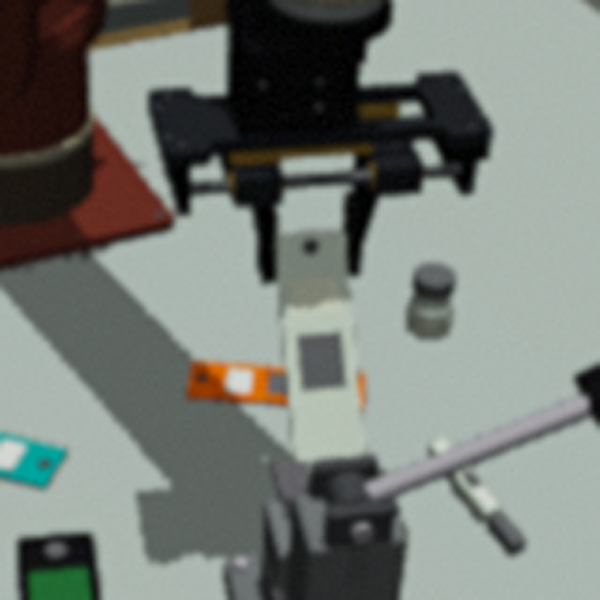

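```bash
python3 -c "
from tilt import *
fit(np.array([[220+329/3.75,110+462/3.75],[220+312/3.75,110+232/3.75]]))" | sed -n 2,10p
```

```text
10 [  6.5 -15.3] [-2.1  0. ]
20 [ 5.1 -9.2] [-2.  -0.5]
30 [ 3.4 -4.9] [-1.9 -0.9]
40 [ 1.5 -2.5] [-1.8 -1.2]
50 [-0.5 -1.9] [-1.7 -1.3]
60 [-2.6 -3. ] [-1.5 -1.4]
70 [-4.7 -5.6] [-1.4 -1.2]
80 [-6.7 -9.7] [-1.2 -1. ]
90 [ -8.7 -14.9] [-1.  -0.6]
```

The tilt is now about 50°. I'll push forward slowly against the column for 0.108 m and check.

```bash
python3 -m inch '[[1,-0.012,0,0,0],[1,-0.012,0,0,0],[1,-0.012,0,0,0],[1,-0.012,0,0,0],[1,-0.012,0,0,0]]' 3; python3 -m inch '[[1,-0.012,0,0,0],[1,-0.012,0,0,0],[1,-0.012,0,0,0],[1,-0.01,0,0,0],[1,0,0,0,0]]';python3 -m inch '[[1,-0.003,0,0,0],[1,0,0,0,0],[1,0,0,0,0],[1,0,0,0,0],[1,0,0,0,0]]' 15
```

```text
time: 14.35
position: [0.5681, 0.0185, 0.2467]
tool_rot: [0.129, 0.992, -0.0, 0.0]
wrist_force: [-2.3, 0.4, 4.1]
finger_gap: 0.0438
time: 14.98
position: [0.6122, 0.0065, 0.2462]
tool_rot: [0.129, 0.992, -0.0, 0.0]
wrist_force: [-0.0, -0.5, 0.9]
finger_gap: 0.0438
time: 15.6
position: [0.6141, 0.006, 0.2464]
tool_rot: [0.129, 0.992, -0.0, -0.0]
wrist_force: [-3.5, -0.6, 0.7]
finger_gap: 0.0437
```

Contact with the column is visible (-3.5 N in x) and the grip is tightened to 15 N. I'll back off, lift to about 0.40 and look.

```bash
python3 -m inch '[[1,0.015,0,0,0],[1,0.02,0,0,0],[1,0.025,0,0,0],[1,0.025,0,-0.02,0],[1,0,0,-0.025,0]]' 15; python3 -m inch '[[1,0,0,-0.03,0],[1,0,0,-0.03,0],[1,0,0,-0.025,0],[1,0,0,-0.02,0],[1,0,0,0,0]]'
python3 - <<'E'
from h import *
s=monitor.state();print(s['position'])
b=vision.grab_frame('scene');cv2.imwrite('pics/s8.png',b);t=vision.grab_frame('top')
M=lambda a:cv2.resize(a,(400,400),interpolation=cv2.INTER_CUBIC)
cv2.imwrite('pics/p8.png',np.hstack([M(b[30:230,200:400]),M(t[50:250,120:320])]))
p=s['position']; print(proj("scene",p))
E
```

```text
time: 16.23
position: [0.5306, 0.0287, 0.2922]
tool_rot: [0.128, 0.992, 0.001, 0.0]
wrist_force: [0.3, -0.0, 0.3]
finger_gap: 0.0439
time: 16.85
position: [0.5326, 0.028, 0.3979]
tool_rot: [0.129, 0.992, 0.001, 0.002]
wrist_force: [-0.3, 0.7, -0.2]
finger_gap: 0.0438
[0.53263004 0.02798249 0.39792564]
[[308.55989504 120.22165893]]
```

View pics/p8.png

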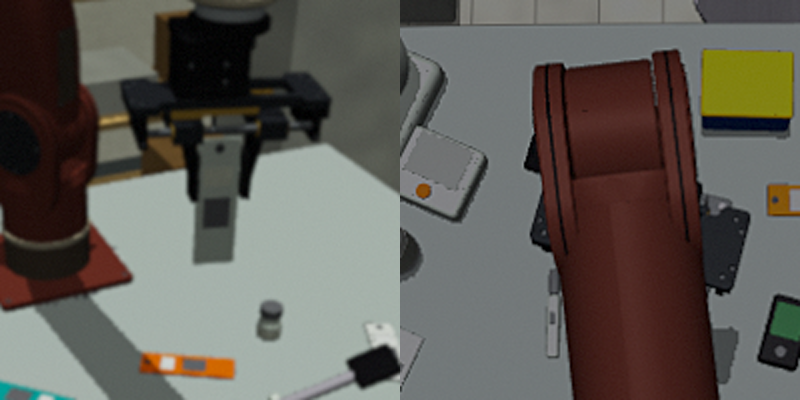

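The pass hangs near-vertical in the grip, having slid up somewhat during the push. I'll fit its tilt and the grip offset.

Run:
```python
from h import *
from scipy.optimize import least_squares
s=monitor.state();Rm=R.from_quat(s['tool_rot']).as_matrix();p=s['position']-.002*Rm[:,2]
uv=np.array([[200+197/2,30+135/2],[200+240/2,30+137/2],[200+194/2,30+262/2],[200+235/2,30+262/2]])
for bias in((0,0),(-1.6,-.8)):
  def f(v):
    d=-np.cos(v[0])*Rm[:,0]+np.sin(v[0])*Rm[:,2]; o=p-v[1]*d; e=o+.14*d
    w=.022*Rm[:,1]; P=np.array([o-w,o+w,e-w,e+w]); return (proj("scene",P)-uv-bias).ravel()
  for g in(1.1,1.7):
    r=least_squares(f,[g,.03]);d=-np.cos(r.x[0])*Rm[:,0]+np.sin(r.x[0])*Rm[:,2]
    print(bias,np.degrees(r.x[0]),r.x[1],r.cost,f(r.x).round(1),"mid z",(p+(.07-r.x[1])*d)[2])
```

```text
(0, 0) 85.07549681734722 0.046578770288383003 2.4885990238353473 [-0.   0.7  0.3 -1.3 -0.5  1.1 -1.  -0.4] mid z 0.3745960136611422
(0, 0) 85.07550556516736 0.04657876891604227 2.4885990238442566 [-0.   0.7  0.3 -1.3 -0.5  1.1 -1.  -0.4] mid z 0.3745960119866668
(-1.6, -0.8) 86.0770103977514 0.04797139906681571 5.7620254822865675 [ 1.7  1.   2.1 -1.1  1.   0.9  0.4 -0.5] mid z 0.3759537679398785
(-1.6, -0.8) 86.07701154943437 0.047971398642152024 5.762025482287996 [ 1.7  1.   2.1 -1.1  1.   0.9  0.4 -0.5] mid z 0.37595376748588816
```

```bash
python3 -m inch '[[1,0,0,0,0],[1,0,0,0,0],[1,0,0,0,0],[1,0,0,0,0],[1,0,0,0,0]]' 20
python3 - <<'E'
from h import *
from cell import workorder
a=cv2.imread("pics/s8.png").astype(int);b=vision.grab_frame('scene').astype(int)
print("change while holding",np.abs(a-b)[60:170,290:330].mean())
a=cv2.imread("pics/scene0.png").astype(int)
for n,(u,v) in dict(spare=(395,205),meter=(236,267),pen=(347,242),jar=(335,190),tub=(103,287),bottle=(433,222),orange=(294,212),teal=(213,229)).items():
    print(n,np.abs(a-b)[v-12:v+12,u-14:u+14].mean().round(1))
print(workorder.close_job())
E
```

```text
time: 17.58
position: [0.5324, 0.0278, 0.3965]
tool_rot: [0.129, 0.992, -0.0, -0.0]
wrist_force: [-0.4, -0.6, -0.9]
finger_gap: 0.0438
change while holding 3.9304545454545456
spare 5.0
meter 3.4
pen 5.9
jar 5.6
tub 6.9
bottle 5.0
orange 8.2
teal 5.7
the job is handed in; nothing more can be done
None
```

The pass is sealed, drawn out and held on edge above the desk. I handed the job in at about 17.6 s, but `close_job` gives no verdict.

- **Sealing:** I pushed the lever down to its stop, where the force jumped from about 7 N to 38 N at TCP z 0.160. It then sprang back to rest, and the pass stayed in the throat.
- **Drawing out and turning:** I gripped the pass lightly by its outer end and drew it out. Gravity turned it only to about 50°, so I pushed its hanging end against the press column to finish. That contact measured about 4 N.
- **Final hold:** The camera fit shows the face at about 85–86° (about 4–5° off upright), with its middle about 0.375 m above the desk. The jaw opening stayed at 44 mm, with the grip set to 20 N for the final hold.
- **Pass slipped in the grip:** The column push slid the pass about 35 mm up, so it is now held about 47 mm from its upper end.
- **Other objects:** The before/after picture check showed no clear sign that the bystanders moved. Differences were small, 3–8 grey levels. The largest was at the orange look-alike; I put that down to image noise and shadow but did not check it further.

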